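# Drape a hot taco-shell mould over the drip rail with the lifting rod

## Robot

A 6-joint arm with a two-finger parallel gripper is mounted at the origin on the work surface. World frame = base frame: x ahead of the robot, y to its left, z up, the work surface at z = 0. Lengths are in m, angles in rad, forces in N, time in s.
With the tool pointing down it reaches from about 0.3 to 0.85 m from the base axis. Payload 5.4 kg.
Tool frame: the origin (TCP) lies at the very end of the fingers, on their centre line; the grasp point (between the pads) lies 19 mm behind it; z points along the fingers, y is the line along which they close (so a half turn about z gives the same grasp; the last joint's range is limited). The gripper opens to 85 mm and grips with 20 to 120 N. Pads are 22 mm wide; open, the fingers measure 114 mm over their backs; the gripper's body (76 mm by 85 mm) begins 54 mm behind the grasp point. The pads swing forward as they close: fully open they stand 13 mm farther back than shut.
Start: joints at [0.954, 0.158, 1.597, -0, 1.386, -0.21], TCP at [0.228, 0.528, 0.231] pointing down, gripper open.
Joint ranges: [-2.91, 2.91], [-0.94, 2.29], [0.18, 2.7], [-1.29, 4.43], [0.17, 2.64], [-3, 3]. Speed limits (rad/s): [2.57, 2.57, 3.14, 3.14, 3.14, 3.14].

## Interface

Orientations are given as a 3x3 rotation matrix whose columns are the frame's x, y, z axes.
In Python, from bench import * gives the robot as it stands. The module is installed in compiled form; this text tells all that it offers.
- The arm moves only by the tool step_arm, never from a script. Its argument "deltas" is a list that holds one entry, the list of rows, each a list of 7 numbers: the shift along the tool's x, y, z scaled (see below), then the turn, a rotation vector about the tool's x, y, z scaled (see below), then the closure, from 0 (fully open) to 1 (shut). A call has 1 to 20 rows; each row is the pose to reach, as a shift and turn from the pose commanded when the call began, along the tool's axes at that moment, turning the shorter way round; what a row does not reach only later rows make up. The controller multiplies each number of a shift by 50 cm and each number of a turn by 180 degrees. A row lasts 1/10 s, in which the tool goes at most 50 mm and 8.59 degrees, less where a joint would pass 70% of its speed; a pose out of reach is approached as far as the arm can. A call with a number of a shift or a turn outside -1 to 1 is refused whole. A call with a gripper value outside its range is refused whole. The fingers move at their own pace and stop on an object; the grip force is fixed at half the most. Time passes only in rows, so rows that repeat a pose let the fingers close. It gives the time, the measured TCP pose, the force, the opening and the grip force at its end, in the units of the state.
- sense(): the state, without advancing time (a new reading comes with each control period).
- snapshot(name): name is "side" or "top"; returns the picture (384x512x3 uint8, blue, green, red); there is no depth.
- camera_params(name): a dict with "fx", "fy", "cx", "cy" (pixels), "dist_coeffs" ([k1, k2, p1, p2, k3] as OpenCV has them; the pictures are not rectified), "eye" and "orientation" of the camera in the world. Camera axes: x right, y up, looking along -z (the intrinsics and any distortion apply to the point x, -y, -z); pixel columns grow to the right and rows downward; lengths in m; the calibration is good to about 2 mm. A picture is of the moment at which its call begins. camera_params takes no time and is no camera call.
- hand_in(): hands the job in; it is judged then, once.
Trained networks look in the newest picture that a camera, given by its name, has taken for a name from the list of things; names that differ only in an ending like _2 or _b are one class to them, and where a whole thing is asked for, a point or a joint stands for the part that bears it (a point fixed in the world has none). Each returns a list of dicts, best first, with "confidence" (0 to 1); they miss things now and then, are a little off and sometimes report something else, mostly with a low value. They report only what shows in the picture. A call takes as long as a camera call. They do not tell look-alikes from the thing itself.
- search_frame(camera, target): "extent" ([left, top, right, bottom] as shares, 0 to 1, of the picture: columns of its width, rows of its height, round what is visible of it).
The state is a dict: "t": time; "joint_pos": joint angles; "qd": joint speeds; "joint_efforts": joint torques, N m; "tool_pos": TCP position; "eef_rot": TCP orientation; "force": force on the tool from outside, world axes, zero at the start; "ft_torque": the same for the moment, N m; "grip_width": finger opening in m; "finger_force": force on a finger pad.
Only numpy, scipy, OpenCV 4.12 (cv2) and the standard library are available. Lean on these libraries where they do the work, as an engineer would, in place of code of your own. Each camera call takes 0.05 s, during which the arm holds its last target. There are 200 camera calls.

## Task

The aluminium taco-shell mould on the griddle is hot, so never touch it with the gripper: take the wooden-handled lifting rod out of its blue sheath, pass it under the mould's crown and lift the mould off. Drape it over the drip rail without dropping it, so that it straddles the rail by itself with its whole length on the bar, then slide the rod fully back into its sheath and let go. Leave the salsa bottle and the little green bowl where they stand.

Things in the scene. Friction and masses are not known exactly. Their poses are not given: they have to be found in the camera images.
- mould: hot mould: bare aluminium sheet, an upside-down U open at both ends and below, standing on the griddle; 100 mm long (its y), 83 mm tall, about 110 g. Origin: centre of underside, z up. Flat crown 56 mm wide (x), 3 mm thick, underside at z = 80 mm; inner width 50 mm there, 66 mm at the bottom; 106 mm over its foot flanges. Centre of mass about 35 mm under the crown
- mould_crown (a point): centre of the underside of the mould's crown, 80 mm above the mould's origin
- comal: fixed round black griddle, 210 mm across, flat top 20 mm high, on which the mould stands; origin: centre of its underside; a small loop handle lies at its -y edge, no higher than 20 mm
- stand: fixed drip stand: steel tray (140 mm in x, y = -110 to +100 mm, rim 25 mm high), a 16 mm post with red top at y = +115 mm and, from it towards -y, a level round steel rail 12 mm thick along the stand's y, axis 170 mm above the table, with its free end at y = -75 mm. Only the tray is under the rail. Origin: on the table under the hanging point
- rail_top (a point): hanging point: top of the rail, 176 mm above the table, 75 mm from its free end and 107 mm from the post's face; y runs along the rail towards the post, z up
- rod: lifting rod: round steel rod 8 mm thick, 200 mm long along its own +y, with a square wooden handle 24 x 24 mm, 100 mm long, along -y; about 120 g. Origin: on the axis at the handle's shoulder, where rod and handle meet. Starts fully in the sheath, handle sticking out towards -y, axis about 57 mm above the table
- rod_tip (a point): tip of the rod, 200 mm from the shoulder
- sheath: fixed blue square tube 170 mm long, level along its own y, on a dark foot 70 mm wide; open at both ends, bore 15 x 15 mm, outside 23 x 23 mm, axis 60 mm above the table. Origin: on the table under the mouth; the tube runs to +y. Rod fully in: handle's shoulder at the mouth, rod on the bore's floor, tip 30 mm past the far end
- sheath_mouth (a point): centre of the tube's mouth, 60 mm above the table; y points into the tube
- salsa: bystander: red sauce bottle with green cap, 54 mm thick, 150 mm tall; origin: centre of its underside
- bowl: bystander: green bowl, 90 mm across, 45 mm tall; origin: centre of its underside
Mind the look-alikes: they are no part of the job. Several things have the shape of the sheath; the one meant has the colours described above. Several things have the shape of the mould; the one meant has the colours described above.

How it is judged:
By the outcome, as a careful person would: the job done as asked, in the order asked, and still so for the second after the job is handed in, with the robot touching nothing.
It also fails if it takes over 72 s, if anything falls off the work surface, if the arm or the gripper's body presses on something with over 40 N, if the wrist force passes 120 N, or if a joint passes its speed limit or range.

## Working session

There is one attempt and no reset: what is moved stays moved. The work goes in short steps, Python scripts to look and compute and a tool call to move; the robot and the scene stay as the last step left them, time stands still between calls to the robot, and variables do not carry over. Pictures are saved under pics/ and viewed, at most 10 in all, crops included, and the job is handed in when it is done.

Besides the shell and the picture viewer there is one more tool, called after "Call:" in YAML: its name, and indented under it one key for each argument. step_arm: Moves the arm, as the interface text tells. Shifts and turns lie within -1 to 1; 1 stands for 50 cm of shift or 180 degrees of turn. Its arguments: {"type":"object","properties":{"deltas":{"type":"array"}},"required":["deltas"]}

```bash
mkdir -p pics; ls; python3 - <<'E'
from bench import *
import cv2, numpy as np
s=sense(); print({k:np.round(v,3).tolist() for k,v in s.items()})
for c in ("side","top"):
    cv2.imwrite(f"pics/{c}0.png",snapshot(c)); p=camera_params(c); print(c,p)
    for n in ("mould","sheath","rod","stand","comal","salsa","bowl"):
        print(n,[(np.round(np.array(d["extent"])*[512,384,512,384]).tolist(),round(d["confidence"],2)) for d in search_frame(c,n)])
E
```

```text
pics
{'t': 0.0, 'joint_pos': [0.954, 0.159, 1.598, -0.0, 1.386, -0.21], 'qd': [-0.0, -0.002, -0.001, 0.001, 0.001, 0.0], 'joint_efforts': [-0.001, -39.6, -33.143, -0.0, 0.008, 0.0], 'tool_pos': [0.227, 0.528, 0.23], 'eef_rot': [[-0.918, 0.396, -0.001], [0.396, 0.918, -0.002], [0.0, -0.002, -1.0]], 'force': [-0.175, 0.398, 0.036], 'ft_torque': [-0.043, 0.024, -0.015], 'finger_force': 0.0, 'grip_width': 0.085}
side {'fx': 372.34478872622543, 'fy': 372.34478872622543, 'cx': 255.79243646302254, 'cy': 187.78384425280368, 'dist_coeffs': array([-0.09719602,  0.        ,  0.        ,  0.        ,  0.        ]), 'eye': array([ 0.07406834, -0.53215101,  0.66075021]), 'orientation': array([[ 0.80442607,  0.33272095, -0.49213358],
       [-0.59401611,  0.45972379, -0.66015067],
       [ 0.00659956,  0.82337768,  0.5674554 ]])}
mould [([267.0, 178.0, 316.0, 230.0], 0.84), ([381.0, 248.0, 444.0, 313.0], 0.59)]
sheath [([129.0, 201.0, 173.0, 261.0], 0.95), ([205.0, 226.0, 260.0, 287.0], 0.78)]
rod [([203.0, 223.0, 296.0, 296.0], 0.81), ([203.0, 224.0, 261.0, 289.0], 0.31)]
stand [([190.0, 120.0, 26
[... 474 characters left out ...]
'orientation': array([[ 0.00540966,  0.98632785, -0.16470613],
       [-0.99971584,  0.00915827,  0.02200851],
       [ 0.02321603,  0.16454026,  0.98609711]])}
mould [([349.0, 124.0, 387.0, 157.0], 0.78), ([234.0, 135.0, 269.0, 175.0], 0.76), ([113.0, 149.0, 206.0, 196.0], 0.68)]
sheath [([170.0, 255.0, 230.0, 281.0], 0.83), ([242.0, 215.0, 300.0, 240.0], 0.74), ([223.0, 122.0, 299.0, 192.0], 0.37)]
rod [([231.0, 211.0, 331.0, 234.0], 0.61), ([123.0, 212.0, 150.0, 234.0], 0.36)]
stand [([112.0, 146.0, 205.0, 197.0], 0.79)]
comal [([222.0, 124.0, 297.0, 187.0], 0.61)]
salsa [([125.0, 214.0, 148.0, 235.0], 0.84)]
bowl [([208.0, 95.0, 240.0, 123.0], 0.55), ([233.0, 213.0, 332.0, 232.0], 0.31)]
```

View pics/top0.png

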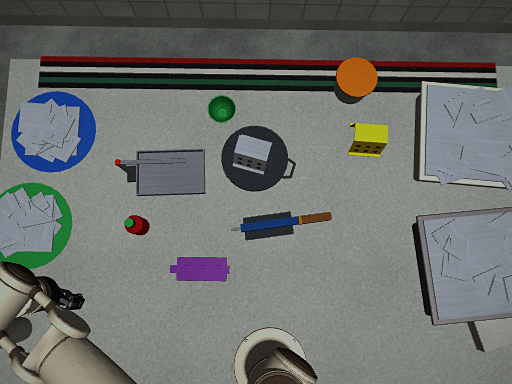

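View pics/side0.png

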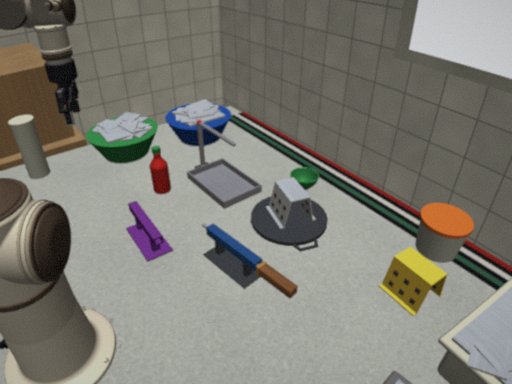

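Sheaths: blue with the rod at top (270,226) / side (235,250), purple at top (200,269) / side (148,230). The blue one fits the description. Moulds: bare grey on the black griddle at top (252,153) / side (292,203), yellow on the table at top (370,140) / side (413,280). The bare one fits. Next I'll confirm both in enlarged crops.

```bash
python3 - <<'E'
import cv2, numpy as np
a=cv2.imread("pics/top0.png")[115:245,110:340]; cv2.imwrite("pics/topc.png",cv2.convertScaleAbs(cv2.resize(a,(782,442),interpolation=cv2.INTER_CUBIC),alpha=1.5))
a=cv2.imread("pics/side0.png")[115:305,185:335]; cv2.imwrite("pics/sidec.png",cv2.convertScaleAbs(cv2.resize(a,(450,570),interpolation=cv2.INTER_CUBIC),alpha=1.3))
E
```

```text
(no output)
```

View pics/topc.png

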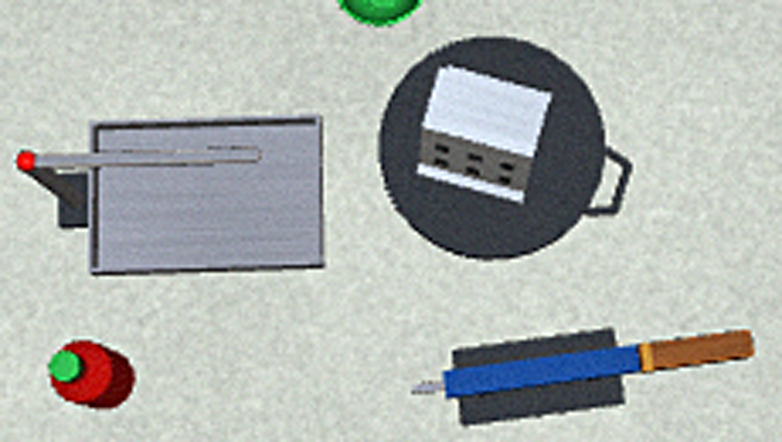

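View pics/sidec.png

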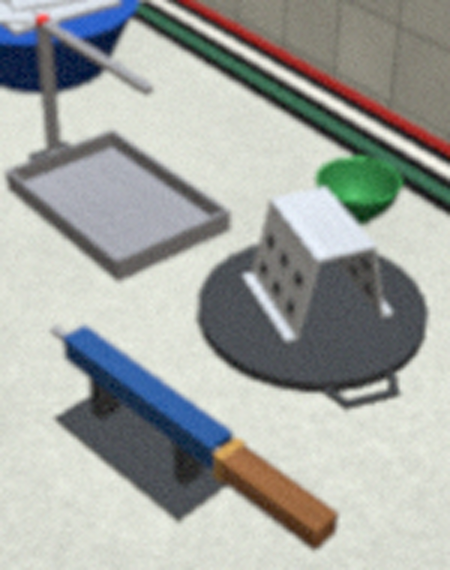

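The crops confirm both: the blue sheath holds the wooden-handled rod (top crop 540,370), and the bare mould stands on the griddle (top crop 485,130). Now I'll fit the poses from the corners in both views.

```bash
cat > h.py <<'E'
from bench import *
import cv2, numpy as np
from scipy.optimize import least_squares
def proj(c,P,dx=0):
    p=camera_params(c); R=np.array(p["orientation"]); q=(np.atleast_2d(P)-p["eye"])@R*[1,-1,-1]
    K=np.array([[p["fx"],0,p["cx"]],[0,p["fy"],p["cy"]],[0,0,1.]])
    return cv2.projectPoints(q,np.zeros(3),np.zeros(3),K,np.array(p["dist_coeffs"]))[0][:,0]
def place(v,m):
    x,y,z,a=v; c,s=np.cos(a),np.sin(a)
    return np.asarray(m)@np.array([[c,-s,0],[s,c,0],[0,0,1]]).T+[x,y,z]
def fit(obs,v0,fixz=False):
    # obs: list of (cam, model xyz mm, px)
    def f(v):
        r=[]
        for c in ("top","side"):
            o=[k for k in obs if k[0]==c]
            if o: r.append((proj(c,place(v,np.array([k[1] for k in o])/1e3))-np.array([k[2] for k in o])).ravel())
        return np.concatenate(r)
    s=least_squares(f,v0,loss="soft_l1",x_scale=[.01,.01,.01,.1])
    return s.x,f(s.x)
def tc(u,v): return (110+(u+.5)/3.4-.5,115+(v+.5)/3.4-.5)
def sc(u,v): return (185+(u+.5)/3-.5,115+(v+.5)/3-.5)
E
cat > fit0.py <<'E'
from h import *
T=lambda m,u,v:("top",m,tc(u,v)); S=lambda m,u,v:("side",m,sc(u,v))
O={}
O["mould"]=[T((28,50,83),442,66),T((28,-50,83),552,95),T((-28,-50,83),531,158),T((-28,50,83),421,127),T((-53,50,1.5),416,172),T((-53,-50,1.5),523,203),
 S((-28,50,83),272,203),S((28,50,83),322,190),S((28,-50,83),376,245),S((-28,-50,83),318,262),S((-53,50,1.5),244,275),S((-53,-50,1.5),292,338)]
O["rod"]=[T((0,200,0),412,388),S((0,200,0),54,328),T((12,-100,12),752,331),T((-12,-100,12),755,355),S((12,-100,12),335,517),S((-12,-100,12),316,533),S((-12,-100,-12),318,548),S((12,0,12),243,443)]
O["sheath"]=[T((11.5,170,71.5),443,372),T((11.5,0,71.5),637,345),T((-11.5,0,71.5),641,371),T((-11.5,170,71.5),447,397),S((11.5,170,71.5),84,327),S((-11.5,170,71.5),66,340),S((11.5,0,71.5),231,435),S((-11.5,0,71.5),213,452)]
O["stand"]=[T((0,-75,170),261,154),S((0,-75,170),150,88),T((70,100,25),91,122),T((70,-110,25),322,116),T((-70,-110,25),323,266),T((-70,100,25),93,273),S((-70,100,25),8,178),S((70,100,25),112,133),S((70,-110,25),229,213),S((-70,-110,25),120,265)]
for n,o in O.items():
    v,r=fit(o,[.35,.05,.03,0]); print(n,np.round(v[:3]*1e3,1),np.degrees(v[3]).round(2),np.round(r,1).tolist())
for n in ("yellow",):
    o=[("top",(28,0,83),(370,123)),("top",(-28,0,83),(369,150)),("side",(0,0,83),(421,262))]
    v,r=fit(o,[.4,-.2,0,0]);print(n,v.round(3),r.round(1))
E
python3 fit0.py
```

```text
mould [632.1  55.2  21.2] -15.16 [-0.8, 0.1, -0.6, 0.5, 0.6, -0.2, 0.2, -0.1, 0.1, 0.4, -0.4, -0.2, -0.3, -1.3, 1.6, -1.0, 0.9, 0.7, 0.4, -0.3, -0.2, 0.6, -1.5, 1.4]
rod [422.3 -80.9  56.8] 7.79 [0.1, 0.1, -0.3, -0.4, 0.1, 0.5, 0.6, 0.5, 1.9, -1.0, 0.4, 0.2, -1.0, 2.8, -2.2, -1.7]
sheath [421.7 -79.6  -0.7] 8.13 [0.0, -0.2, -0.0, 0.1, -0.0, 0.1, -0.1, 0.2, 0.6, 0.1, -0.8, -0.0, 1.0, 0.1, -0.5, -0.2]
stand [572.8 312.9  -1.2] 2.69 [0.7, 0.6, -0.2, 0.2, -0.5, -0.4, 0.2, -0.2, -0.9, 0.3, 0.8, 2.1, -0.8, -1.7, 0.3, -0.4, 1.0, 0.1, -0.5, 0.1]
yellow [ 0.688 -0.299  0.006 -0.082] [ 0.4  0.2  0.6 -8.9 -1.4  0.1]
```

```bash
cat >> h.py <<'E'
from scipy.spatial.transform import Rotation as Ro
def rot(yaw):  # tool x along rod(+y of thing), tool y along thing's x, z down ; yaw deg
    c,s=np.cos(np.radians(yaw)),np.sin(np.radians(yaw)); return np.array([[-s,c,0],[c,s,0],[0,0,-1.]])
def delta(x,y,z,yaw,p=None,R=None):
    s=sense(); p=s["tool_pos"] if p is None else p; R=np.array(s["eef_rot"]) if R is None else R
    d=R.T@(np.array([x,y,z])-p)/.5; w=Ro.from_matrix(R.T@rot(yaw)).as_rotvec()/np.pi
    return np.round(np.r_[d,w],4).tolist()
def rodpose(sx,sy,sz,yaw,back=.03,dz=-.02):  # TCP for rod shoulder at s
    a=np.radians(yaw); return sx+back*np.sin(a),sy-back*np.cos(a),sz+dz,yaw
E
python3 -c "
from h import *
print(delta(.40,0,.2,8)); print(rodpose(.4223,-.0809,.0568,8),delta(*rodpose(.4223,-.0809,.15,8)))"
```

```text
[-0.7347, -0.8334, 0.0626, 0.0, -0.0, 0.3261]
(np.float64(0.426475193028802), np.float64(-0.11060804206224711), 0.0368, 8) [-0.8709, -1.0156, 0.2026, 0.0, -0.0, 0.3261]
```

Call:
step_arm:
  deltas:
    - [[-0.735,-0.833,0.06,0,0,0.326,0],[-0.735,-0.833,0.06,0,0,0.326,0],[-0.735,-0.833,0.06,0,0,0.326,0],[-0.735,-0.833,0.06,0,0,0.326,0],[-0.735,-0.833,0.06,0,0,0.326,0],[-0.735,-0.833,0.06,0,0,0.326,0],[-0.735,-0.833,0.06,0,0,0.326,0],[-0.735,-0.833,0.06,0,0,0.326,0],[-0.735,-0.833,0.06,0,0,0.326,0],[-0.735,-0.833,0.06,0,0,0.326,0],[-0.735,-0.833,0.06,0,0,0.326,0],[-0.735,-0.833,0.06,0,0,0.326,0],[-0.735,-0.833,0.06,0,0,0.326,0],[-0.735,-0.833,0.06,0,0,0.326,0]]

```text
t: 2.2
tool_pos: [0.3999, 0.001, 0.2012]
eef_rot: [[-0.14, 0.99, -0.0], [0.99, 0.14, 0.001], [0.001, -0.0, -1.0]]
force: [0.3, 0.8, -0.1]
grip_width: 0.0856
finger_force: 0.0
```

```bash
python3 -c "
from h import *
s=sense();print(s['t'],s['tool_pos'],s['joint_pos'],np.round(s['eef_rot'],3).tolist());print(delta(*rodpose(.4223,-.0809,.13,8)),delta(*rodpose(.4223,-.0809,.0568,8)))"
```

```text
2.2 [0.39994887 0.00102303 0.2012498 ] [-3.02324287e-01 -3.01537943e-01  2.09196533e+00  5.27877368e-04
  1.35169526e+00 -4.42836944e-01] [[-0.14, 0.99, -0.0], [0.99, 0.14, 0.001], [0.001, -0.0, -1.0]]
[-0.2286, 0.0213, 0.1823, -0.0001, -0.0002, 0.0002] [-0.2287, 0.0214, 0.3287, -0.0001, -0.0002, 0.0002]
```

Call:
step_arm:
  deltas:
    - [[-0.1,0.01,0.06,0,0,0,0],[-0.2,0.0213,0.12,0,0,0,0],[-0.2287,0.0213,0.18,0,0,0,0],[-0.2287,0.0213,0.21,0,0,0,0],[-0.2287,0.0213,0.25,0,0,0,0],[-0.2287,0.0213,0.29,0,0,0,0],[-0.2287,0.0213,0.315,0,0,0,0],[-0.2287,0.0213,0.3287,0,0,0,0],[-0.2287,0.0213,0.3287,0,0,0,0],[-0.2287,0.0213,0.3287,0,0,0,0]]

```text
t: 3.2
tool_pos: [0.4273, -0.1115, 0.0377]
eef_rot: [[-0.14, 0.99, 0.001], [0.99, 0.14, -0.001], [-0.001, 0.001, -1.0]]
force: [0.6, 0.7, 0.1]
grip_width: 0.0851
finger_force: 0.0
```

```bash
python3 - <<'E'
from h import *
s=sense(); print(s["tool_pos"],s["force"])
a=snapshot("side")[200:310,190:320]; cv2.imwrite("pics/g1.png",cv2.convertScaleAbs(cv2.resize(a,None,fx=5,fy=5,interpolation=cv2.INTER_CUBIC),alpha=1.3))
E
```

```text
[ 0.42734714 -0.11150482  0.03766196] [0.62500026 0.65589576 0.14135783]
```

View pics/g1.png

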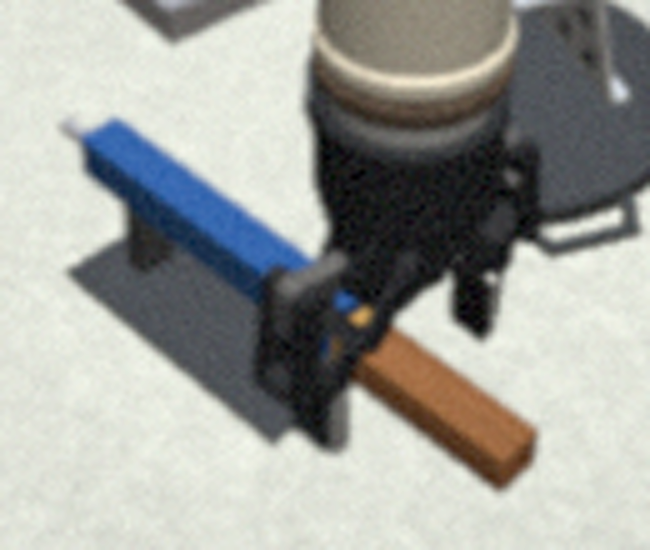

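The open fingers straddle the handle (crop 330,340), just behind the orange collar (360,315) at the tube's mouth. I'll close now.

Call:
step_arm:
  deltas:
    - [[0,0,0,0,0,0,1],[0,0,0,0,0,0,1],[0,0,0,0,0,0,1],[0,0,0,0,0,0,1],[0,0,0,0,0,0,1],[0,0,0,0,0,0,1],[0,0,0,0,0,0,1],[0,0,0,0,0,0,1]]

```text
t: 4.05
tool_pos: [0.4268, -0.1117, 0.0371]
eef_rot: [[-0.139, 0.99, 0.0], [0.99, 0.139, -0.0], [-0.0, 0.0, -1.0]]
force: [-0.8, 1.1, 3.1]
grip_width: 0.0232
finger_force: 61.5
```

```bash
python3 - <<'E'
from h import *
s=sense(); print(s["tool_pos"],s["force"],s["ft_torque"],s["grip_width"],s["finger_force"],np.round(s["eef_rot"],4))
E
```

```text
[ 0.42684754 -0.11172142  0.03713853] [-0.81779541  1.05679321  3.14252281] [ 0.16427318  0.05303944 -0.00501051] 0.023209174345152732 61.454097032547 [[-1.394e-01  9.902e-01  2.000e-04]
 [ 9.902e-01  1.394e-01 -2.000e-04]
 [-2.000e-04  2.000e-04 -1.000e+00]]
```

Call:
step_arm:
  deltas:
    - [[0,0,-0.006,0,0,0,1],[-0.01,0,-0.006,0,0,0,1],[-0.03,0,-0.006,0,0,0,1],[-0.055,0,-0.006,0,0,0,1],[-0.08,0,-0.006,0,0,0,1],[-0.105,0,-0.006,0,0,0,1],[-0.13,0,-0.006,0,0,0,1],[-0.155,0,-0.006,0,0,0,1],[-0.18,0,-0.006,0,0,0,1],[-0.205,0,-0.006,0,0,0,1],[-0.23,0,-0.006,0,0,0,1],[-0.255,0,-0.006,0,0,0,1],[-0.28,0,-0.006,0,0,0,1],[-0.305,0,-0.006,0,0,0,1],[-0.33,0,-0.006,0,0,0,1],[-0.355,0,-0.006,0,0,0,1],[-0.38,0,-0.006,0,0,0,1],[-0.405,0,-0.006,0,0,0,1],[-0.425,0,-0.006,0,0,0,1],[-0.43,0,-0.006,0,0,0,1]]

```text
t: 6.05
tool_pos: [0.4569, -0.3259, 0.0401]
eef_rot: [[-0.139, 0.99, 0.0], [0.99, 0.139, -0.001], [-0.001, 0.0, -1.0]]
force: [0.8, -0.6, -0.8]
grip_width: 0.0235
finger_force: 60.9
```

```bash
python3 - <<'E'
from h import *
s=sense(); print(s["tool_pos"],s["force"],s["ft_torque"],s["grip_width"],np.round(s["eef_rot"],4))
T=snapshot("top");a=T[100:260,215:395]; a=cv2.resize(a,(720,640))[20:600]
S=snapshot("side");cv2.imwrite("pics/st2.png",S);cv2.imwrite("pics/tt2.png",T)
b=cv2.resize(S[160:340,180:400],(770,630),interpolation=cv2.INTER_CUBIC)[:600]; cv2.imwrite("pics/s2.png",cv2.convertScaleAbs(b,alpha=1.3))
E
```

```text
[ 0.45691489 -0.32591994  0.04011979] [ 0.78576563 -0.62836634 -0.77052561] [-0.04435099  0.01237167  0.01680128] 0.023467095237308378 [[-1.386e-01  9.904e-01  5.000e-04]
 [ 9.904e-01  1.386e-01 -6.000e-04]
 [-7.000e-04  4.000e-04 -1.000e+00]]
```

View pics/s2.png

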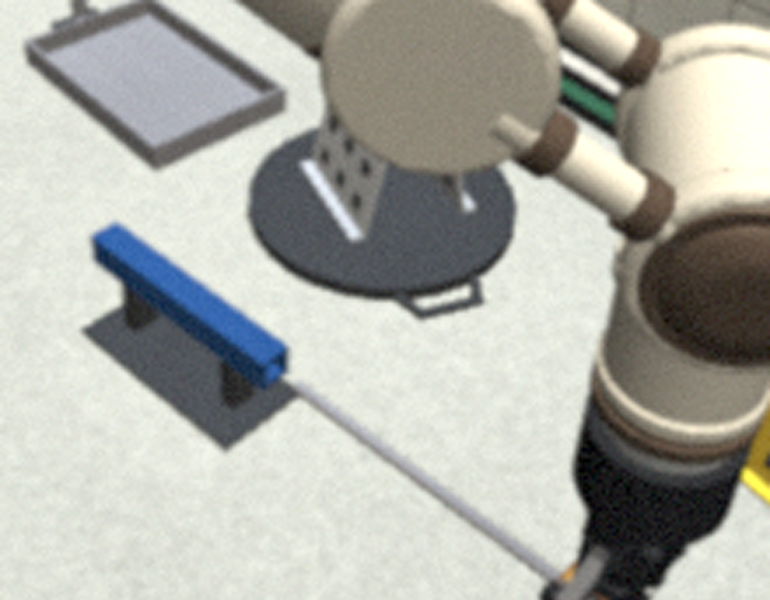

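The rod is out; its tip shows at crop (290,382), just outside the mouth (270,365). Next: a droop check and the entry pose.

```bash
cat >> h.py <<'E'
M=(.6321,.0552,.0212,np.radians(-15.16))
def rod_in(frame,x,y,z,yaw): # shoulder local coords -> TCP pose
    q=place((frame[0],frame[1],0,frame[3]),[[x,y,z]])[0]; return rodpose(*q,yaw,back=.031,dz=-.0197)
E
python3 - <<'E'
from h import *
s=sense(); p=s["tool_pos"];R=np.array(s["eef_rot"])
tip=p+R@[.231,0,-.0197]; print("tip",tip,proj("side",tip),"top",proj("top",tip), "seen side",(180+290/3.5,160+382/3.5))
for a in (rod_in(M,-.006,-.27,.15,-15.16),rod_in(M,-.006,-.27,.085,-15.16),rod_in(M,-.006,-.13,.085,-15.16)): print(np.round(a,4),delta(*a))
E
```

```text
tip [ 0.42457268 -0.09604573  0.05965145] [[264.54613029 269.99499787]] top [[302.62762037 219.43711193]] seen side (262.8571428571429, 269.1428571428571)
[  0.5476  -0.2338   0.1303 -15.16  ] [0.1551, 0.2054, -0.1808, -0.0, -0.0001, 0.1286]
[  0.5476  -0.2338   0.0653 -15.16  ] [0.1551, 0.2054, -0.0508, -0.0, -0.0001, 0.1286]
[  0.5842  -0.0986   0.0653 -15.16  ] [0.4125, 0.3154, -0.0507, -0.0, -0.0001, 0.1286]
```

Call:
step_arm:
  deltas:
    - [[-0.01,0,-0.04,0,0,0,1],[-0.01,0,-0.1,0,0,0,1],[0,0.02,-0.16,0,0,0.01,1],[0.03,0.06,-0.18,0,0,0.04,1],[0.06,0.1,-0.18,0,0,0.07,1],[0.1,0.14,-0.18,0,0,0.1,1],[0.13,0.18,-0.18,0,0,0.12,1],[0.155,0.2054,-0.18,0,0,0.1286,1],[0.155,0.2054,-0.18,0,0,0.1286,1],[0.155,0.2054,-0.15,0,0,0.1286,1],[0.155,0.2054,-0.12,0,0,0.1286,1],[0.155,0.2054,-0.09,0,0,0.1286,1],[0.155,0.2054,-0.065,0,0,0.1286,1],[0.155,0.2054,-0.0508,0,0,0.1286,1],[0.155,0.2054,-0.0508,0,0,0.1286,1],[0.155,0.2054,-0.0508,0,0,0.1286,1]]

```text
t: 7.75
tool_pos: [0.5478, -0.2337, 0.0655]
eef_rot: [[0.261, 0.965, 0.0], [0.965, -0.261, -0.0], [-0.0, 0.0, -1.0]]
force: [0.4, -0.7, -1.3]
grip_width: 0.0231
finger_force: 60.9
```

```bash
python3 - <<'E'
from h import *
s=sense(); print(s["t"],s["tool_pos"],s["force"],s["joint_pos"])
for a in (rod_in(M,-.006,-.13,.085,-15.16),rod_in(M,-.006,-.13,.1,-15.16)): print(np.round(a,4),delta(*a))
T=snapshot("top"); S=snapshot("side")
c=lambda I,x,y,w,h,f:cv2.convertScaleAbs(cv2.resize(I[y:y+h,x:x+w],None,fx=f,fy=f,interpolation=cv2.INTER_CUBIC),alpha=1.4)
cv2.imwrite("pics/c3.png",np.hstack([c(T,215,110,100,140,4),c(S,240,160,100,140,4)]))
p=s["tool_pos"];R=np.array(s["eef_rot"]); q=p+R@[.231,0,-.0197]; print("tip px in pic",(proj("top",q)-[215,110])*4,(proj("side",q)-[240,160])*4+[400,0])
E
```

```text
7.75 [ 0.54778764 -0.23370712  0.06552495] [ 0.4074799  -0.72913841 -1.34435763] [-6.05980615e-01  3.88657828e-01  1.66671007e+00  3.09195306e-05
  1.08579442e+00 -3.41689553e-01]
[  0.5842  -0.0986   0.0653 -15.16  ] [0.2798, -0.0003, 0.0004, 0.0001, 0.0, 0.0001]
[  0.5842  -0.0986   0.0803 -15.16  ] [0.2798, -0.0003, -0.0296, 0.0001, 0.0, 0.0001]
tip px in pic [[237.98881589 188.32162225]] [[647.99323072 201.08631064]]
```

View pics/c3.png

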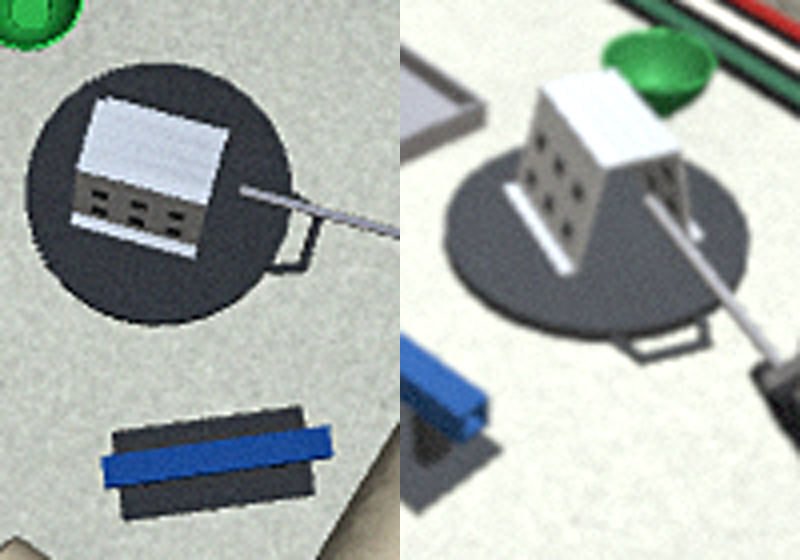

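The rod tip is at (240,189) top and (648,201) side, as predicted, just before the mould's open end and under the crown. I'll push it in and then raise it gently.

Call:
step_arm:
  deltas:
    - [[0.015,0,0,0,0,0,1],[0.04,0,0,0,0,0,1],[0.065,0,0,0,0,0,1],[0.09,0,0,0,0,0,1],[0.115,0,0,0,0,0,1],[0.14,0,0,0,0,0,1],[0.165,0,0,0,0,0,1],[0.19,0,0,0,0,0,1],[0.215,0,0,0,0,0,1],[0.24,0,0,0,0,0,1],[0.265,0,0,0,0,0,1],[0.28,0,0,0,0,0,1],[0.28,0,-0.008,0,0,0,1],[0.28,0,-0.014,0,0,0,1],[0.28,0,-0.02,0,0,0,1],[0.28,0,-0.026,0,0,0,1],[0.28,0,-0.032,0,0,0,1],[0.28,0,-0.038,0,0,0,1],[0.28,0,-0.044,0,0,0,1],[0.28,0,-0.05,0,0,0,1]]

```text
t: 9.85
tool_pos: [0.5841, -0.0984, 0.0906]
eef_rot: [[0.261, 0.965, -0.0], [0.965, -0.261, -0.0], [-0.0, -0.0, -1.0]]
force: [-0.3, -0.0, -2.4]
grip_width: 0.0233
finger_force: 60.8
```

```bash
cat >> h.py <<'E'
c=lambda I,x,y,w,h,f:cv2.convertScaleAbs(cv2.resize(I[y:y+h,x:x+w],None,fx=f,fy=f,interpolation=cv2.INTER_CUBIC),alpha=1.4)
E
python3 - <<'E'
from h import *
s=sense(); print(s["t"],s["tool_pos"],s["force"],s["ft_torque"],s["grip_width"])
T=snapshot("top"); S=snapshot("side")
cv2.imwrite("pics/c4.png",np.hstack([c(T,215,110,100,140,4),c(S,240,160,100,140,4)]))
E
```

```text
9.85 [ 0.58407586 -0.09839408  0.09056617] [-0.3222929  -0.03028049 -2.4203876 ] [-0.20118184  0.04873646 -0.04849231] 0.023281975521002536
```

View pics/c4.png

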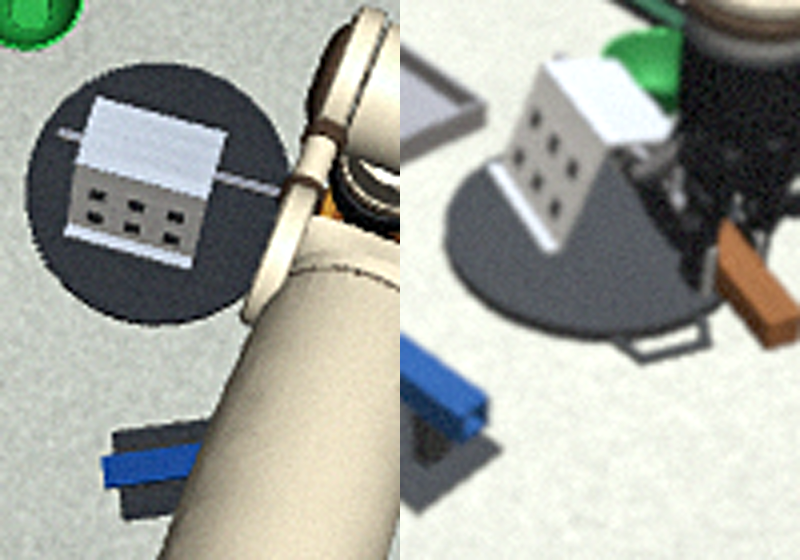

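The mould hangs from the rod with a small roll, both feet clear of the griddle (top: tip at (60,133), rod out at (250,185)). Next I'll measure the rail line numerically.

```bash
python3 - <<'E'
from h import *
g=cv2.cvtColor(cv2.imread("pics/top0.png"),cv2.COLOR_BGR2GRAY)
print("rows 154..168"); 
for k in range(142,193,4): print(k,g[154:169,k].tolist())
print("row159-161 cols 180..194",g[158:163,180:195].tolist())
V=(.5728,.3129,0,np.radians(2.69))
for y in (-75,-40,0,40,75): print(y,proj("top",place(V,[[0,y/1e3,.17]]))[0].round(2),proj("top",place(V,[[.006,y/1e3,.17],[-.006,y/1e3,.17]])).round(1).tolist())
g=cv2.cvtColor(cv2.imread("pics/side0.png"),cv2.COLOR_BGR2GRAY)
print("side pred",proj("side",place(V,[[0,-.075,.17],[0,0,.17],[0,.07,.17]])).round(2).tolist())
print("side cols 204.., rows 124..150")
for k in (205,212,219,226,232): print(k,g[122:150,k].tolist())
E
```

```text
rows 154..168
142 [108, 106, 111, 107, 110, 92, 101, 104, 105, 74, 105, 107, 107, 100, 108]
146 [110, 105, 109, 106, 113, 65, 105, 104, 108, 69, 101, 106, 104, 108, 105]
150 [107, 104, 106, 98, 110, 87, 97, 102, 110, 67, 104, 110, 104, 109, 104]
154 [111, 106, 108, 102, 111, 89, 99, 107, 112, 59, 105, 107, 103, 104, 106]
158 [108, 105, 102, 106, 105, 101, 97, 107, 110, 62, 107, 110, 112, 101, 107]
162 [105, 108, 106, 106, 108, 124, 103, 104, 106, 54, 103, 109, 104, 106, 104]
166 [107, 106, 112, 106, 101, 115, 99, 107, 98, 75, 104, 104, 101, 109, 105]
170 [108, 105, 106, 103, 106, 109, 103, 106, 95, 64, 105, 104, 105, 103, 102]
174 [107, 108, 106, 105, 71, 103, 105, 107, 79, 102, 106, 105, 103, 103, 103]
178 [103, 107, 104, 103, 51, 102, 107, 106, 72, 105, 103, 104, 102, 100, 103]
182 [102, 109, 105, 108, 79, 105, 107, 108, 71, 104, 108, 98, 100, 106, 100]
186 [102, 111, 107, 108, 107, 81, 96, 74, 107, 100, 104, 105, 98, 102, 101]
190 [105, 104, 100, 102, 106, 102, 108, 108, 105, 105, 101, 105, 102, 101, 107]
row159-161 cols 180..194 [[68, 81, 79, 88, 86, 85, 107, 105, 107, 106, 106, 
[... 644 characters left out ...]
side cols 204.., rows 124..150
205 [94, 87, 109, 123, 123, 103, 71, 41, 28, 28, 25, 26, 27, 23, 21, 21, 15, 26, 28, 20, 19, 29, 47, 101, 148, 166, 172, 166]
212 [76, 69, 73, 71, 69, 68, 90, 114, 124, 110, 77, 46, 26, 19, 23, 22, 23, 17, 12, 26, 58, 116, 156, 171, 171, 167, 168, 174]
219 [70, 72, 65, 51, 35, 23, 24, 21, 19, 30, 67, 111, 128, 121, 92, 71, 90, 132, 153, 166, 169, 167, 168, 169, 172, 173, 169, 172]
226 [53, 70, 96, 123, 143, 157, 162, 167, 165, 165, 166, 166, 165, 161, 158, 145, 136, 126, 105, 101, 126, 160, 170, 167, 169, 175, 171, 174]
232 [84, 133, 161, 166, 164, 165, 165, 165, 167, 168, 168, 168, 167, 168, 169, 164, 167, 165, 157, 145, 131, 119, 102, 110, 149, 167, 172, 170]
```

```bash
cat >> h.py <<'E'
V=(.5743,.3145,0,np.radians(2.69))
E
python3 - <<'E'
from h import *
A=[rod_in(V,-.014,y,z,2.69) for y,z in ((-.29,.19),(-.125,.19),(-.125,.18))]
for a in A: print(np.round(a,4),delta(*a))
p=np.array(A[0][:3]); 
for a in A[1:]: print("from staging",delta(*a,p=p,R=rot(2.69)))
E
```

```text
[ 0.5754 -0.0068  0.1703  2.69  ] [0.1722, -0.0653, -0.1588, 0.0003, 0.0001, -0.099]
[0.5676 0.158  0.1703 2.69  ] [0.4863, -0.1663, -0.159, 0.0003, 0.0001, -0.099]
[0.5676 0.158  0.1603 2.69  ] [0.4863, -0.1663, -0.139, 0.0003, 0.0001, -0.099]
from staging [0.33, 0.0, 0.0, 0.0, 0.0, 0.0]
from staging [0.33, 0.0, 0.02, 0.0, 0.0, 0.0]
```

Call:
step_arm:
  deltas:
    - [[0,0,-0.01,0,0,0,1],[0,0,-0.03,0,0,0,1],[0,0,-0.055,0,0,0,1],[0,0,-0.08,0,0,0,1],[0,0,-0.105,0,0,0,1],[0,0,-0.13,0,0,0,1],[0.005,-0.002,-0.15,0,0,-0.002,1],[0.015,-0.006,-0.1588,0,0,-0.008,1],[0.03,-0.012,-0.1588,0,0,-0.018,1],[0.05,-0.019,-0.1588,0,0,-0.03,1],[0.07,-0.027,-0.1588,0,0,-0.042,1],[0.09,-0.035,-0.1588,0,0,-0.054,1],[0.11,-0.043,-0.1588,0,0,-0.066,1],[0.13,-0.05,-0.1588,0,0,-0.078,1],[0.147,-0.056,-0.1588,0,0,-0.087,1],[0.16,-0.061,-0.1588,0,0,-0.094,1],[0.168,-0.064,-0.1588,0,0,-0.0975,1],[0.1722,-0.0653,-0.1588,0,0,-0.099,1],[0.1722,-0.0653,-0.1588,0,0,-0.099,1],[0.1722,-0.0653,-0.1588,0,0,-0.099,1]]

```text
t: 11.95
tool_pos: [0.5752, -0.007, 0.1698]
eef_rot: [[-0.046, 0.999, 0.0], [0.999, 0.046, -0.0], [-0.0, 0.0, -1.0]]
force: [-0.3, 0.1, -2.1]
grip_width: 0.0233
finger_force: 60.8
```

```bash
python3 - <<'E'
from h import *
s=sense(); print(s["t"],s["tool_pos"],s["force"],s["ft_torque"],s["grip_width"])
for y,z in ((-.125,.19),(-.125,.18)): print(delta(*rod_in(V,-.014,y,z,2.69)))
T=snapshot("top"); S=snapshot("side")
cv2.imwrite("pics/c5.png",np.hstack([c(T,110,110,190,110,4)[:,:400], c(S,185,90,100,110,4)]))
cv2.imwrite("pics/c5.png",np.vstack([c(T,110,115,190,75,4)[:,:],c(S,180,95,190,75,4)]))
p=s["tool_pos"];R=np.array(s["eef_rot"]); q=p+np.array([R@[k,0,-.0197] for k in (.231,.131)])
print("tip, mid in pic",((proj("top",q)-[110,115])*4).round(),((proj("side",q)-[180,95])*4+[0,300]).round())
E
```

```text
11.95 [ 0.57519955 -0.00696463  0.1697764 ] [-0.33186796  0.13715888 -2.12999986] [-0.17113877 -0.03860411 -0.05188749] 0.023256471094071442
[0.3303, 0.0002, -0.0011, 0.0, 0.0001, -0.0001]
[0.3303, 0.0002, 0.0189, 0.0, 0.0001, -0.0001]
tip, mid in pic [[325. 193.]
 [471. 187.]] [[218. 490.]
 [312. 548.]]
```

View pics/c5.png

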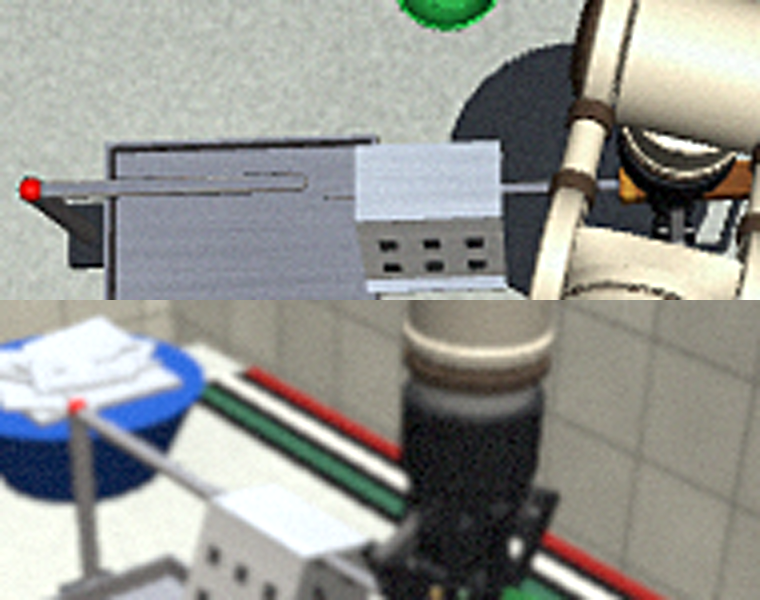

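The mould hangs steadily in line with the rail: rail end at (305,182), crown centre at (428,180), rod tip at (325,195). That puts the rod about 14 mm beside the rail axis, as planned, so I'll advance.

Call:
step_arm:
  deltas:
    - [[0.006,0,0,0,0,0,1],[0.018,0,0,0,0,0,1],[0.036,0,0,0,0,0,1],[0.056,0,0,0,0,0,1],[0.076,0,0,0,0,0,1],[0.096,0,0,0,0,0,1],[0.116,0,0,0,0,0,1],[0.136,0,0,0,0,0,1],[0.156,0,0,0,0,0,1],[0.176,0,0,0,0,0,1],[0.196,0,0,0,0,0,1],[0.216,0,0,0,0,0,1],[0.236,0,0,0,0,0,1],[0.256,0,0,0,0,0,1],[0.276,0,0,0,0,0,1],[0.296,0,0,0,0,0,1],[0.312,0,0,0,0,0,1],[0.324,0,0,0,0,0,1],[0.33,0,0,0,0,0,1],[0.33,0,0,0,0,0,1]]

```text
t: 14.05
tool_pos: [0.5673, 0.1584, 0.1697]
eef_rot: [[-0.047, 0.999, -0.0], [0.999, 0.047, -0.0], [-0.0, -0.0, -1.0]]
force: [0.3, -0.2, -2.1]
grip_width: 0.0232
finger_force: 60.8
```

Call:
step_arm:
  deltas:
    - [[0,0,0.004,0,0,0,1],[0,0,0.01,0,0,0,1],[0,0,0.016,0,0,0,1],[0,0,0.02,0,0,0,1],[0,0,0.024,0,0,0,1],[0,0,0.027,0,0,0,1],[0,0,0.03,0,0,0,1],[0,0,0.033,0,0,0,1],[0,0,0.036,0,0,0,1],[0,0,0.039,0,0,0,1],[0,0,0.042,0,0,0,1],[0,0,0.045,0,0,0,1],[0,0,0.048,0,0,0,1],[0,0,0.051,0,0,0,1],[0,0,0.054,0,0,0,1],[0,0,0.057,0,0,0,1],[0,0,0.06,0,0,0,1],[0,0,0.062,0,0,0,1],[0,0,0.062,0,0,0,1]]

```text
t: 15.95
tool_pos: [0.5673, 0.1581, 0.1385]
eef_rot: [[-0.047, 0.999, -0.0], [0.999, 0.047, -0.0], [-0.0, -0.0, -1.0]]
force: [0.3, -0.4, -1.5]
grip_width: 0.0234
finger_force: 60.8
```

```bash
python3 - <<'E'
from h import *
s=sense(); print(s["t"],s["tool_pos"],s["force"],s["ft_torque"],s["grip_width"])
T=snapshot("top"); S=snapshot("side"); cv2.imwrite("pics/T6.png",T);cv2.imwrite("pics/S6.png",S)
for cam in ("top","side"):print([(np.round(np.array(d["extent"])*[512,384,512,384]).tolist(),round(d["confidence"],2)) for d in search_frame(cam,"mould")])
E
```

```text
15.95 [0.5672505  0.15813708 0.13854022] [ 0.33317044 -0.43772321 -1.50593409] [-0.12030326  0.01867118  0.00562625] 0.02338063186851126
[([349.0, 123.0, 389.0, 159.0], 0.64), ([139.0, 148.0, 179.0, 183.0], 0.55)]
[([379.0, 249.0, 443.0, 314.0], 0.93), ([203.0, 127.0, 232.0, 173.0], 0.83), ([150.0, 147.0, 169.0, 193.0], 0.45)]
```

Call:
step_arm:
  deltas:
    - [[-0.004,0,0.004,0,0,0,1],[-0.012,0,0.006,0,0,0,1],[-0.02,0,0.006,0,0,0,1],[-0.03,0,0.006,0,0,0,1],[-0.04,0,0.006,0,0,0,1]]

```text
t: 16.65
tool_pos: [0.5684, 0.1376, 0.1358]
eef_rot: [[-0.047, 0.999, 0.0], [0.999, 0.047, -0.0], [-0.0, 0.0, -1.0]]
force: [0.1, 0.0, -0.7]
grip_width: 0.0229
finger_force: 60.8
```

```bash
python3 - <<'E'
from h import *
s=sense(); print(s["t"],s["tool_pos"],s["force"],s["ft_torque"])
T=snapshot("top"); S=snapshot("side"); cv2.imwrite("pics/T7.png",T)
o=cv2.imread("pics/T6.png")
print("diff crown top",np.abs(T[145:185,135:182].astype(int)-o[145:185,135:182]).mean((0,2)).round(0).tolist())
o=cv2.imread("pics/S6.png"); print("diff side",np.abs(S[125:175,200:235].astype(int)-o[125:175,200:235]).mean((0,2)).round(0).tolist())
cv2.imwrite("pics/c7.png",np.vstack([c(T,110,130,190,70,4)[:,:],c(S,180,110,190,80,4)]))
E
```

```text
16.65 [0.56838    0.13760884 0.13578892] [ 0.08272515  0.00434633 -0.67336803] [-0.06991334  0.02465292 -0.01644431]
diff crown top [7.0, 4.0, 7.0, 7.0, 5.0, 4.0, 3.0, 3.0, 4.0, 4.0, 4.0, 4.0, 4.0, 4.0, 5.0, 7.0, 5.0, 4.0, 5.0, 3.0, 3.0, 4.0, 5.0, 6.0, 5.0, 4.0, 4.0, 4.0, 4.0, 4.0, 4.0, 4.0, 4.0, 4.0, 4.0, 4.0, 4.0, 5.0, 5.0, 5.0, 5.0, 6.0, 7.0, 18.0, 28.0, 49.0, 46.0]
diff side [3.0, 3.0, 3.0, 3.0, 3.0, 3.0, 2.0, 2.0, 2.0, 3.0, 2.0, 2.0, 2.0, 2.0, 2.0, 3.0, 3.0, 3.0, 2.0, 3.0, 3.0, 3.0, 3.0, 3.0, 3.0, 4.0, 5.0, 8.0, 10.0, 11.0, 14.0, 15.0, 17.0, 19.0, 25.0]
```

View pics/c7.png

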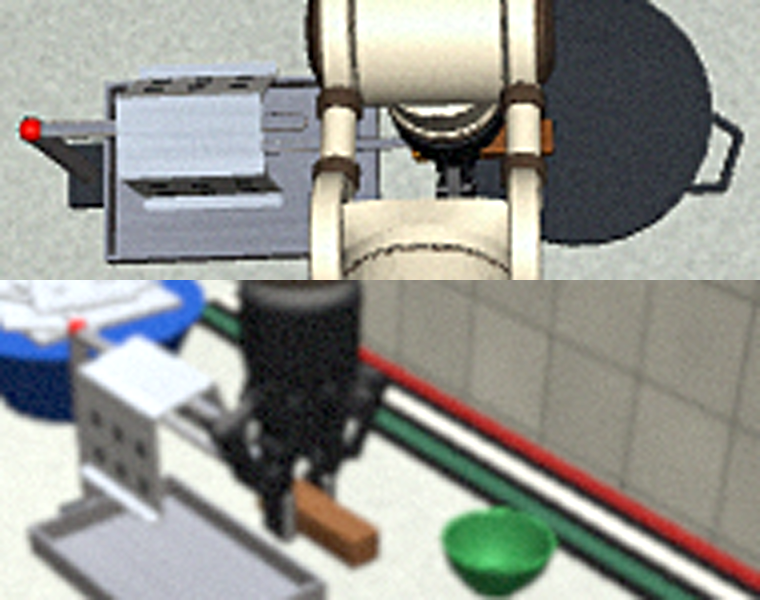

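The mould straddles the rail on its own (top crop: crown 115–270, rail end visible at 305; a slight roll) and did not move during the 20 mm pull. The force is down to the rod's weight alone. I'll withdraw the rod.

Call:
step_arm:
  deltas:
    - [[-0.01,0,0,0,0,0,1],[-0.03,0,0,0,0,0,1],[-0.055,0,0,0,0,0,1],[-0.08,0,0,0,0,0,1],[-0.105,0,0,0,0,0,1],[-0.13,0,0,0,0,0,1],[-0.155,0,0,0,0,0,1],[-0.18,0,0,0,0,0,1],[-0.205,0,0,0,0,0,1],[-0.23,0,0,0,0,0,1],[-0.255,0,0,0,0,0,1],[-0.28,0,0,0,0,0,1],[-0.305,0,0,0,0,0,1],[-0.33,0,0,0,0,0,1],[-0.36,0,0,0,0,0,1],[-0.39,0,0,0,0,0,1],[-0.4,0,0,0,0,0,1],[-0.4,0,0,0,0,0,1]]

```text
t: 18.55
tool_pos: [0.5777, -0.0625, 0.1358]
eef_rot: [[-0.045, 0.999, 0.0], [0.999, 0.045, 0.0], [0.0, 0.0, -1.0]]
force: [0.2, 0.2, -1.0]
grip_width: 0.0231
finger_force: 60.8
```

```bash
python3 - <<'E'
from h import *
s=sense(); print(s["t"],s["tool_pos"],s["force"],s["grip_width"])
for a in ((.4581,-.3344,.12,8.0),(.4581,-.3344,.0401,8.0)): print(delta(*a))
T=snapshot("top"); o=cv2.imread("pics/T7.png"); print("diff",np.abs(T[145:185,135:180].astype(int)-o[145:185,135:180]).mean().round(1))
E
```

```text
18.55 [ 0.57772297 -0.06254117  0.13575264] [ 0.16010094  0.23147684 -1.03119748] 0.023080390578194197
[-0.5323, -0.2637, 0.0315, 0.0, -0.0, -0.03]
[-0.5323, -0.2637, 0.1913, 0.0, -0.0, -0.03]
diff 3.3
```

Call:
step_arm:
  deltas:
    - [[-0.02,-0.01,0,0,0,0,1],[-0.06,-0.03,0,0,0,-0.003,1],[-0.11,-0.055,0.01,0,0,-0.006,1],[-0.17,-0.085,0.02,0,0,-0.01,1],[-0.23,-0.115,0.03,0,0,-0.014,1],[-0.29,-0.145,0.03,0,0,-0.018,1],[-0.35,-0.175,0.03,0,0,-0.022,1],[-0.41,-0.205,0.03,0,0,-0.026,1],[-0.46,-0.23,0.03,0,0,-0.03,1],[-0.5,-0.25,0.03,0,0,-0.03,1],[-0.5323,-0.2637,0.03,0,0,-0.03,1],[-0.5323,-0.2637,0.04,0,0,-0.03,1],[-0.5323,-0.2637,0.07,0,0,-0.03,1],[-0.5323,-0.2637,0.1,0,0,-0.03,1],[-0.5323,-0.2637,0.13,0,0,-0.03,1],[-0.5323,-0.2637,0.16,0,0,-0.03,1],[-0.5323,-0.2637,0.18,0,0,-0.03,1],[-0.5323,-0.2637,0.1913,0,0,-0.03,1],[-0.5323,-0.2637,0.1913,0,0,-0.03,1],[-0.5323,-0.2637,0.1913,0,0,-0.03,1]]

```text
t: 20.6
tool_pos: [0.4588, -0.334, 0.0405]
eef_rot: [[-0.141, 0.99, 0.001], [0.99, 0.141, -0.001], [-0.001, 0.001, -1.0]]
force: [-0.3, -0.8, -1.3]
grip_width: 0.0233
finger_force: 60.9
```

```bash
python3 - <<'E'
from h import *
s=sense(); p=s["tool_pos"];R=np.array(s["eef_rot"]); print(s["t"],p,s["force"],R.round(4).tolist())
S=snapshot("side");cv2.imwrite("pics/S8.png",S)
# compare rod line now with pulled-out picture: bright rod pixels along lines normal to predicted axis
o=cv2.imread("pics/st2.png")
def cen(I,p,R):
    out=[]
    for k in (.22,.2,.17,.14,.11,.08):
        u=proj("side",p+R@[k,0,-.0197])[0]; v=proj("side",p+R@[k+.01,0,-.0197])[0]; t=(v-u)/np.linalg.norm(v-u); n=np.array([-t[1],t[0]])
        d=np.arange(-4,4.1,.25); q=(u+d[:,None]*n).astype(np.float32)
        g=cv2.remap(cv2.cvtColor(I,cv2.COLOR_BGR2GRAY),q[:,:1],q[:,1:],cv2.INTER_LINEAR)[:,0].astype(float)
        w=np.clip(np.median(g)-15-g,0,None); out.append(round(float((w*d).sum()/w.sum()),2) if w.sum()>0 else None)
    return out
p0=np.array([.45691,-.32592,.04012]); R0=np.array([[-.1386,.9904,.0005],[.9904,.1386,-.0006],[-.0007,.0004,-1]])
print(cen(o,p0,R0),cen(S,p,R))
for a in ((.4268,-.1117,.0401,8.0),(.4268,-.1117,.0371,8.0)): print(delta(*a))
E
```

```text
20.6 [ 0.45876579 -0.33398832  0.04052591] [-0.26915908 -0.79391594 -1.25222604] [[-0.1406, 0.9901, 0.0006], [0.9901, 0.1406, -0.0006], [-0.0007, 0.0005, -1.0]]
[-0.71, -0.77, -0.98, -0.83, -1.1, -0.78] [-0.75, -0.96, -0.89, -0.82, -0.89, -0.9]
[0.4496, -0.001, 0.0009, 0.0003, 0.0004, 0.0005]
[0.4496, -0.001, 0.0069, 0.0003, 0.0004, 0.0005]
```

The rod's line in the grip is unchanged (offsets −0.9 px before and after). I'll insert it.

Call:
step_arm:
  deltas:
    - [[0,-0.001,0.0005,0,0,0.0005,1],[0.012,-0.001,0.0005,0,0,0.0005,1],[0.03,-0.001,0.0005,0,0,0.0005,1],[0.05,-0.001,0.0005,0,0,0.0005,1],[0.065,-0.001,0.0005,0,0,0.0005,1],[0.08,-0.001,0.0005,0,0,0.0005,1],[0.095,-0.001,0.0005,0,0,0.0005,1],[0.11,-0.001,0.0005,0,0,0.0005,1]]

```text
t: 21.45
tool_pos: [0.4501, -0.2786, 0.0399]
eef_rot: [[-0.139, 0.99, 0.0], [0.99, 0.139, -0.0], [-0.0, 0.0, -1.0]]
force: [-0.5, 0.1, -1.1]
grip_width: 0.0229
finger_force: 60.9
```

```bash
python3 - <<'E'
from h import *
s=sense(); print(s["t"],s["tool_pos"],s["force"],s["ft_torque"])
for a in ((.4268,-.1117,.0401,8.0),(.4268,-.1117,.0371,8.0)): print(delta(*a))
E
```

```text
21.45 [ 0.45014295 -0.27860225  0.03989375] [-0.54485274  0.09588945 -1.11298988] [-0.10817355  0.07530909  0.03136471]
[0.3371, 0.0002, -0.0004, 0.0, 0.0, 0.0]
[0.3371, 0.0002, 0.0056, 0.0, 0.0, 0.0]
```

Call:
step_arm:
  deltas:
    - [[0.015,0,0,0,0,0,1],[0.035,0,0,0,0,0,1],[0.06,0,0,0,0,0,1],[0.085,0,0,0,0,0,1],[0.11,0,0,0,0,0,1],[0.135,0,0,0,0,0,1],[0.16,0,0,0,0,0,1],[0.185,0,0,0,0,0,1],[0.21,0,0,0,0,0,1],[0.235,0,0,0,0,0,1],[0.26,0,0,0,0,0,1],[0.285,0,0,0,0,0,1],[0.305,0,0,0,0,0,1],[0.32,0,0,0,0,0,1],[0.33,0,0.002,0,0,0,1],[0.334,0,0.004,0,0,0,1],[0.336,0,0.0055,0,0,0,1],[0.3375,0,0.0055,0,0,0,1],[0.3375,0,0.0055,0,0,0,1]]

```text
t: 23.35
tool_pos: [0.427, -0.1125, 0.0373]
eef_rot: [[-0.139, 0.99, 0.001], [0.99, 0.139, -0.0], [-0.0, 0.001, -1.0]]
force: [-0.6, -0.6, 1.4]
grip_width: 0.0232
finger_force: 61.1
```

```bash
python3 - <<'E'
from h import *
s=sense(); print(s["t"],s["tool_pos"],s["force"],s["ft_torque"])
T=snapshot("top");o=cv2.imread("pics/top0.png")
# tip end: compare columns of tip region
a=(slice(222,236),slice(225,248)); print(T[a].mean((0,2)).round(0).tolist()); print(o[a].mean((0,2)).round(0).tolist())
E
```

```text
23.35 [ 0.42703239 -0.11252058  0.03729044] [-0.60360476 -0.6383042   1.39704518] [-0.06765663  0.02966034 -0.06938096]
[141.0, 141.0, 143.0, 142.0, 141.0, 142.0, 137.0, 134.0, 130.0, 129.0, 132.0, 134.0, 136.0, 136.0, 136.0, 125.0, 91.0, 91.0, 86.0, 78.0, 50.0, 51.0, 54.0]
[139.0, 138.0, 140.0, 138.0, 139.0, 138.0, 130.0, 132.0, 130.0, 128.0, 129.0, 126.0, 129.0, 134.0, 134.0, 122.0, 89.0, 89.0, 84.0, 78.0, 48.0, 49.0, 53.0]
```

Call:
step_arm:
  deltas:
    - [[0.001,0,0,0,0,0,1],[0.002,0,0,0,0,0,1],[0.003,0,0,0,0,0,1],[0.003,0,0,0,0,0,1]]

```text
t: 23.8
tool_pos: [0.4267, -0.1108, 0.0372]
eef_rot: [[-0.139, 0.99, 0.0], [0.99, 0.139, -0.0], [-0.0, 0.0, -1.0]]
force: [0.1, -0.4, 0.9]
grip_width: 0.0229
finger_force: 61.2
```

Call:
step_arm:
  deltas:
    - [[0.001,0,0,0,0,0,1],[0.002,0,0,0,0,0,1],[0.003,0,0,0,0,0,1],[0.003,0,0,0,0,0,1]]

```text
t: 24.2
tool_pos: [0.4266, -0.1098, 0.0373]
eef_rot: [[-0.139, 0.99, 0.001], [0.99, 0.139, -0.001], [-0.001, 0.0, -1.0]]
force: [0.5, -4.8, 0.6]
grip_width: 0.0234
finger_force: 61.1
```

Contact with the mouth (−4.8 N), so the rod is fully in. I'll release and rise.

Call:
step_arm:
  deltas:
    - [[0,0,0,0,0,0,0],[0,0,0,0,0,0,0],[0,0,0,0,0,0,0],[0,0,0,0,0,0,0],[0,0,0,0,0,0,0],[0,0,0,0,0,0,0],[0,0,0,0,0,0,0],[0,0,-0.03,0,0,0,0],[0,0,-0.08,0,0,0,0],[0,0,-0.14,0,0,0,0],[0,0,-0.2,0,0,0,0],[0,0,-0.28,0,0,0,0],[-0.05,0,-0.34,0,0,0,0],[-0.12,0,-0.36,0,0,0,0],[-0.2,0,-0.36,0,0,0,0],[-0.28,0,-0.36,0,0,0,0],[-0.36,0,-0.36,0,0,0,0],[-0.36,0,-0.36,0,0,0,0]]

```text
t: 26.0
tool_pos: [0.4512, -0.2915, 0.2169]
eef_rot: [[-0.135, 0.991, 0.0], [0.991, 0.135, -0.002], [-0.002, -0.0, -1.0]]
force: [-0.4, 1.2, -0.8]
grip_width: 0.0857
finger_force: 0.0
```

```bash
python3 - <<'E'
from h import *
s=sense(); print(s["t"],s["tool_pos"],s["force"],s["grip_width"])
T=snapshot("top");S=snapshot("side")
D=lambda A,B,x0,y0,x1,y1:np.abs(A[y0:y1,x0:x1].astype(int)-B[y0:y1,x0:x1]).mean().round(1)
t0,s0,t7=[cv2.imread(f"pics/{n}.png") for n in ("top0","side0","T7")]
print("mould",D(T,t7,135,145,180,185),"sheath+rod",D(T,t0,225,205,340,245),"side",D(S,s0,200,220,300,300),"salsa",D(T,t0,120,210,152,238),"bowl",D(T,t0,205,92,240,125))
for cam in ("top","side"):
  for n in ("mould","rod"): print(cam,n,[(np.round(np.array(d["extent"])*[512,384,512,384]).tolist(),round(d["confidence"],2)) for d in search_frame(cam,n)])
E
```

```text
26.0 [ 0.45118542 -0.29152163  0.21690623] [-0.42482499  1.16424562 -0.83414181] 0.08565221759008775
mould 5.1 sheath+rod 5.2 side 15.0 salsa 4.8 bowl 4.7
top mould [([138.0, 145.0, 182.0, 183.0], 0.94), ([347.0, 121.0, 388.0, 158.0], 0.74)]
top rod [([234.0, 215.0, 328.0, 231.0], 0.72), ([238.0, 210.0, 298.0, 238.0], 0.53)]
side mould [([204.0, 125.0, 244.0, 172.0], 0.9), ([381.0, 247.0, 445.0, 314.0], 0.83)]
side rod [([205.0, 224.0, 296.0, 298.0], 0.84)]
```

```bash
python3 -c "
from bench import *
print(hand_in())"
```

```text
the job is handed in; nothing more can be done
None
```

The job is handed in at 26 s of the 72 s allowed: the mould straddles the drip rail by itself, slightly rolled, with its whole length on the bar; the rod is fully back in its blue sheath and released; the gripper never touched the mould, and the salsa bottle and bowl were not moved.

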